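Beaker over the drying peg

TASK

Clear the lid off the peg of the drying stand and set it flat in the stand's round pocket. Then take the drained blue beaker from the sloping wooden cradle, turn it mouth down and lower it over the peg until its rim rests on the drip ribs. Set both down rather than dropping them, and leave the things around them where they are.

Things in the scene. Friction and masses are not known exactly. Their poses are not given: they have to be found in the camera images.
- stand: Fixed white drying stand, a slab 100 (x) x 250 (y) x 22 mm. Origin: centre of its underside on the table, z up. The peg stands at local y = -62.5 mm, the round lid pocket lies at local y = +62.5 mm. It may stand at any yaw.
- peg_seat (a point): Point on the grey peg's vertical axis, level with the tops of three drip ribs (28 mm above the table) on which the beaker's rim must rest. Peg: 42 mm diameter up to 42 mm above this point, then tapering to a flat top of 28 mm diameter 69 mm above it. Axes as the stand's.
- pocket_floor (a point): Centre of the flat floor of the round pocket, 10 mm above the table; pocket 62 mm in diameter, 12 mm deep, open above. Axes as the stand's.
- lid: Loose lid, 50 g. Blue skirt ring z 0 to 8 mm (48 mm outside, 42 inside), blue disc 58 mm across z 8 to 13, yellow knob 20 mm across z 13 to 35. Origin: centre of the skirt's lower edge, z up along the knob. Starts parked on the peg's flat top, its disc on it and its skirt around the taper. In the pocket the skirt stands on the floor: origin at pocket_floor.
- cradle: Fixed wooden draining cradle, base 125 (x) x 80 (y) x 12 mm, origin centre of its underside. A narrow V-trough (40 mm wide) slopes 25 degrees down to local +x, with a low stop at the lower end. The beaker lies in it, mouth down-slope against the stop; its sides overhang the trough, so fingers can pass on both sides.
- beaker: Loose blue straight plastic beaker, 56 mm outside, 49 inside, 100 tall, bottom 5 mm thick, 120 g; thin yellow band 68 mm from the bottom. Origin: centre of the outside of its closed bottom; z along its axis to the mouth. Starts with z along the cradle's +x and 25 degrees below level: axis 90 mm above the table at the bottom end, 48 mm at the mouth.
- beaker_rim (a point): Centre of the beaker's mouth, in the plane of the rim, 100 mm along the beaker's z from its origin.
- dumbbell: Bystander: red hand weight 152 mm long along its y, 54 mm high, lying beyond the work. Origin under its centre.
- puzzle_box: Bystander: green jigsaw box lying flat, 130 (x) x 200 (y) x 50 mm, at the far left. Origin: centre of its underside.
- bowl: Bystander: white bowl, 110 mm across, 45 mm high. Origin: centre of its underside.

How it is judged:
By the outcome, as a careful person would: the job done as asked, in the order asked, and still so for the second after the job is handed in, with the robot touching nothing.
It also fails if it takes over 54 s, if anything falls off the work surface, if the arm or the gripper's body presses on something with over 40 N, if the wrist force passes 120 N, or if a joint passes its speed limit or range.

ROBOT

A 6-joint arm with a two-finger parallel gripper is mounted at the origin on the work surface. World frame = base frame: x ahead of the robot, y to its left, z up, the work surface at z = 0. Lengths are in m, angles in rad, forces in N, time in s.
With the tool pointing down it reaches from about 0.375 to 0.9 m from the base axis. Payload 3.1 kg.
Tool frame: the origin (TCP) lies between the finger pads; the fingertips stand 19 mm ahead of it and the grasp point (between the pads) is the TCP; z points along the fingers, y is the line along which they close (so a half turn about z gives the same grasp; the last joint's range is limited). The gripper opens to 87 mm and grips with 3 to 60 N. Pads are 19 mm wide; open, the fingers measure 117 mm over their backs; the gripper's body (75 mm by 190 mm) begins 51 mm behind the grasp point.
Start: joints at [-1.444, 0.527, 1.433, -0, 1.181, -0.178], TCP at [0.188, -0.596, 0.242] pointing down, gripper open.
Joint ranges: [-3.08, 3.08], [-0.75, 2.2], [0.22, 2.44], [-1.43, 4.57], [0, 2.65], [-2.85, 2.85]. Speed limits (rad/s): [2.79, 2.79, 3.14, 3.14, 3.14, 3.14].

INTERFACE

Orientations are given as a unit quaternion [x, y, z, w].
In Python, from rig import telemetry, viewer, hand_in gives the robot as it stands. The module is installed in compiled form; this text tells all that it offers.
- The arm moves only by the shell command python3 -m creep 'ROWS' [FORCE]. ROWS is JSON, a list of rows, each an object with "translation": the shift along the tool's x, y, z in mm, a list of three; "roll": the turn about the tool's z in degrees; "gripper": the finger opening in mm, from 0 to 87. In form: [{"translation": [tx, ty, tz], "roll": roll, "gripper": gripper}, ...]. A call has 1 to 5 rows; each row is the pose to reach, as a shift and turn from the pose commanded when the call began, along the tool's axes at that moment; what a row does not reach only later rows make up. A row lasts 1/12 s, in which the tool goes at most 41.7 mm and 7.16 degrees, less where a joint would pass 70% of its speed; a pose out of reach is approached as far as the arm can. A call with a gripper value outside its range is refused whole. The fingers move at their own pace and stop on an object; FORCE is the grip in N (left out, the last holds). Time passes only in rows, so rows that repeat a pose let the fingers close. It gives the time, the measured TCP pose, the force, the opening and the grip force at its end, in the units of the state.
- telemetry.get_obs(): the state, without advancing time (a new reading comes with each control period).
- viewer.camera(name): name is "scene" or "top" or "wrist"; returns the picture (384x512x3 uint8, blue, green, red); there is no depth.
- viewer.camera_info(name): a dict with "intrinsics" (3x3 intrinsics, pixels), "rvec" (rotation vector, rad) and "tvec" (3), from world to camera coordinates, as OpenCV has them; the wrist camera has in their place "hand_eye" (4x4, takes a point from camera to tool coordinates, whose origin is the TCP and whose axes are the flange's). Camera axes: x right, y down, z forward; pixel columns grow to the right and rows downward; lengths in m; the calibration is good to about 2 mm. A picture is of the moment at which its call begins: read the wrist's pose just before it. camera_info takes no time and is no camera call.
- hand_in(): hands the job in; it is judged then, once.
Trained networks look in the newest picture that a camera, given by its name, has taken for a name from the list of things; names that differ only in an ending like _2 or _b are one class to them, and where a whole thing is asked for, a point or a joint stands for the part that bears it (a point fixed in the world has none). Each returns a list of dicts, best first, with "p" (0 to 1); they miss things now and then, are a little off and sometimes report something else, mostly with a low value. They report only what shows in the picture. A call takes as long as a camera call.
- viewer.recognise(camera, thing): "bbox" ([left, top, width, height] in pixels, round what is visible of it).
The state is a dict: "time": time; "q": joint angles; "joint_velocities": joint speeds; "joint_torque": joint torques, N m; "position": TCP position; "tool_rot": TCP orientation; "ft_force": force on the tool from outside, world axes, zero at the start; "moment": the same for the moment, N m; "grip_width": finger opening in m; "grip_force": force on a finger pad.
Only numpy, scipy, OpenCV 4.12 (cv2) and the standard library are available. Lean on these libraries where they do the work, as an engineer would, in place of code of your own. Each camera call takes 0.05 s, during which the arm holds its last target. There are 200 camera calls.

## Working session

There is one attempt and no reset: what is moved stays moved. The work goes in short steps, Python scripts to look and compute and a shell command to move; the robot and the scene stay as the last step left them, time stands still between calls to the robot, and variables do not carry over. Pictures are saved under pics/ and viewed, at most 10 in all, crops included, and the job is handed in when it is done.

```bash
mkdir -p pics
cat > h.py <<'E'
import numpy as np, cv2
from rig import telemetry, viewer
def cam(n):
    i=viewer.camera_info(n); K=np.array(i["intrinsics"],float).reshape(3,3)
    return K,np.array(i["rvec"],float),np.array(i["tvec"],float)
def ray(n,uv):
    K,r,t=cam(n); R=cv2.Rodrigues(r)[0]; d=R.T@np.linalg.inv(K)@np.array([*uv,1.]); return -R.T@t.ravel(),d
def onz(n,uv,z):
    o,d=ray(n,uv); return o+d*(z-o[2])/d[2]
def tri(uv1,uv2,a="scene",b="top"):
    o1,d1=ray(a,uv1); o2,d2=ray(b,uv2); s=np.linalg.lstsq(np.c_[d1,-d2],o2-o1,rcond=None)[0]
    p,q=o1+d1*s[0],o2+d2*s[1]; return (p+q)/2,np.linalg.norm(p-q)
def proj(n,P):
    K,r,t=cam(n); return cv2.projectPoints(np.array(P,float).reshape(-1,3),r,t,K,None)[0].reshape(-1,2)
E
python3 - <<'E'
from h import *
np.set_printoptions(precision=3,suppress=True)
for n in ("top","scene"):
    im=viewer.camera(n); cv2.imwrite(f"pics/{n}0.png",cv2.resize(im,(800,600),interpolation=cv2.INTER_CUBIC))
    np.save(n+"0.npy",im)
    print(n,ray(n,(256,192)))
    for t in ("stand","lid","cradle","beaker","dumbbell","bowl"):
        print(t,[(np.round(d["bbox"],1),round(d["p"],2)) for d in viewer.recognise(n,t)[:2]])
s=telemetry.get_obs();print(s["position"],s["tool_rot"],s["time"])
E
```

```text
top (array([ 0.448, -0.002,  1.121]), array([ 0.176,  0.018, -0.984]))
stand [(array([306.1, 204. ,  88.7, 107.6]), 0.87)]
lid [(array([357.3, 266.1,  22.5,  27.5]), 0.79)]
cradle [(array([170.1, 232. ,  37.4,  55.5]), 0.94)]
beaker [(array([156.4, 232. ,  35.6,  50.7]), 0.65), (array([304.4, 200.9,  89. , 111.8]), 0.3)]
dumbbell [(array([235.2, 134.1,  64.1,  27.6]), 0.79)]
bowl [(array([345.9, 125.3,  44.2,  42.4]), 0.59)]
scene (array([ 1.23 , -0.038,  0.533]), array([-0.809,  0.04 , -0.586]))
stand [(array([141.1, 157.6,  75.2,  71.9]), 0.64)]
lid [(array([153.5, 140. ,  20.8,  21.1]), 0.85)]
cradle [(array([315. , 167.6,  36.9,  31.5]), 0.81)]
beaker []
dumbbell [(array([227.3, 244.1,  80.1,  33.2]), 0.77)]
bowl [(array([103. , 237.6,  57.8,  49.9]), 0.95)]
[ 0.188 -0.596  0.242] [ 0.988  0.152 -0.     0.   ] 0.7
```

View pics/top0.png

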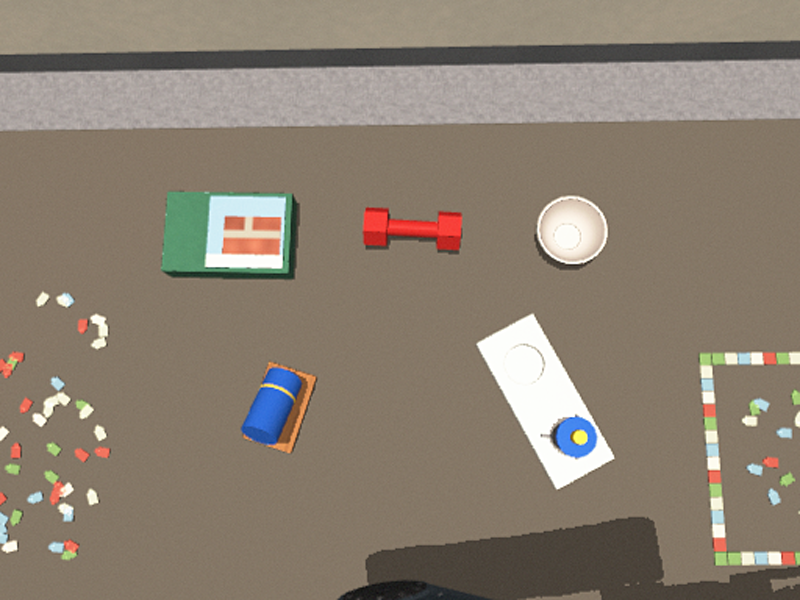

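View pics/scene0.png

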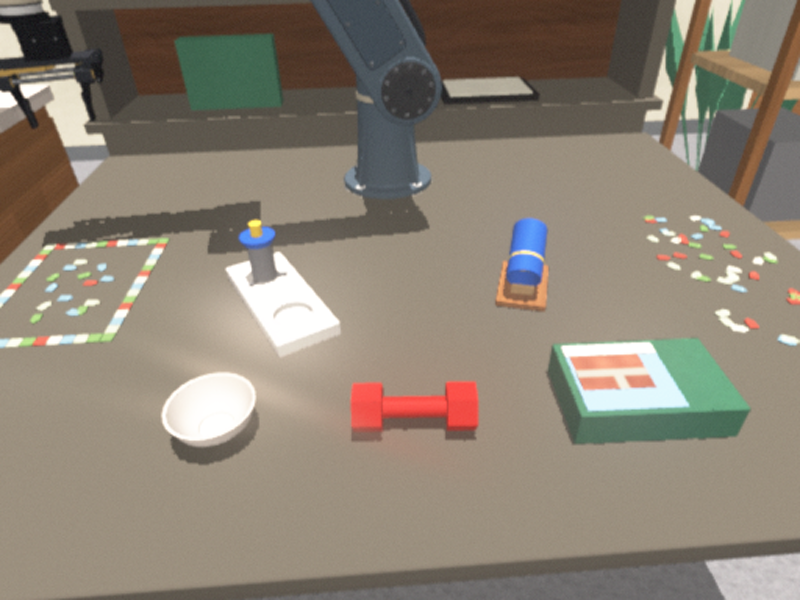

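```bash
cat > fit.py <<'E'
from h import *
from scipy.optimize import minimize
def hullmask(m):
    n,l,s,_=cv2.connectedComponentsWithStats(m.astype(np.uint8)); k=[i for i in range(1,n) if s[i,4]>=12]
    p=np.argwhere(np.isin(l,k))[:,::-1].astype(np.int32); o=np.zeros(m.shape,np.uint8); cv2.fillConvexPoly(o,cv2.convexHull(p),1); return o
def rast(uv,sh,S=8):
    o=np.zeros((sh[0]*4,sh[1]*4),np.uint8); h=cv2.convexHull(uv.astype(np.float32)).reshape(-1,2)
    cv2.fillConvexPoly(o,np.round((h+.5)*4*16-8).astype(np.int32),255,shift=4); return cv2.resize(o,sh[::-1],interpolation=cv2.INTER_AREA)/255.
def cyl(r,z0,z1):
    a=np.linspace(0,2*np.pi,48,endpoint=False); return np.vstack([np.c_[r*np.cos(a),r*np.sin(a),0*a+z] for z in (z0,z1)])
def fit(masks,model,x0,step):
    f=lambda x:sum(np.abs(rast(proj(n,model(x)),m.shape)-m).sum() for n,m in masks.items())
    sim=np.vstack([x0]+[np.array(x0)+np.eye(len(x0))[i]*step[i] for i in range(len(x0))])
    r=minimize(f,x0,method="Nelder-Mead",options=dict(initial_simplex=sim,maxiter=400,xatol=1e-4)); return r.x,r.fun,[m.sum() for m in masks.values()]
Rz=lambda a:np.array([[np.cos(a),-np.sin(a),0],[np.sin(a),np.cos(a),0],[0,0,1]])
E
cat > m.py <<'E'
from fit import *
np.set_printoptions(precision=4,suppress=True)
im={n:np.load(n+"0.npy") for n in("top","scene")}
def win(n,b,c):
    H=cv2.cvtColor(im[n],cv2.COLOR_BGR2HSV); h,s,v=[H[...,i].astype(int) for i in range(3)]
    m={"w":(s<50)&(v>150),"y":(h>20)&(h<35)&(s>130)&(v>120),"b":(h>100)&(h<128)&(s>140)}[c]
    w=np.zeros(m.shape,bool); w[b[1]:b[3],b[0]:b[2]]=1; return m&w
# stand
S={"top":hullmask(win("top",(300,195,400,320),"w")),"scene":hullmask(win("scene",(138,152,222,230),"w"))}
box=np.array([[x,y,z] for x in(-.05,.05) for y in(-.125,.125) for z in(0,.022)])
c=onz("top",(349,257),.022)
for k in (S,{"top":S["top"]},{"scene":S["scene"]}):
    best=min((fit(k,lambda x:box@Rz(x[2]).T+[x[0],x[1],0],[c[0],c[1],a],[.01,.01,.1]) for a in(.3,.6)),key=lambda r:r[1]); print("stand",best)
    if k is S: st=best[0]
print("peg",Rz(st[2])@[0,-.0625,0]+[*st[:2],0],"pocket",Rz(st[2])@[0,.0625,0]+[*st[:2],0])
# knob
Y={"top":hullmask(win("top",(355,260,390,300),"y")),"scene":hullmask(win("scene",(150,135,180,156),"y"))}
kn=cyl(.01,.102,.124); p=onz("top",(371,280),.124)
print("knob",fit(Y,lambda x:kn+[x[0],x[1],0],[p[0],p[1]],[.005,.005]), [fit({n:Y[n]},lambda x:kn+[x[0],x[1],0],[p[0],p[1]],[.005,.005])[0] for n in Y])
# beaker
B={"top":hullmask(win("top",(150,225,200,292),"b")),"scene":hullmask(win("scene",(318,135,358,188),"b"))}
t=np.radians(25); bk=cyl(.028,0,.1)
def bm(x):
    z=Rz(x[2])@[np.cos(t),0,-np.sin(t)]; y=Rz(x[2])@[0,1,0]; R=np.c_[np.cross(y,z),y,z]; return bk@R.T+[x[0],x[1],.09]
p=onz("top",(167,273),.09)
for k in(B,{"top":B["top"]},{"scene":B["scene"]}): print("beaker",fit(k,bm,[p[0],p[1],-.3],[.01,.01,.1]))
E
python3 m.py
```

```text
stand (array([ 0.4902, -0.2028,  2.0493]), np.float64(3512.298039215686), [np.uint64(4714), np.uint64(6073)])
stand (array([ 0.4876, -0.2039,  2.0492]), np.float64(146.55294117647057), [np.uint64(4714)])
stand (array([ 0.4961, -0.1877,  1.1692]), np.float64(3155.2392156862743), [np.uint64(6073)])
peg [ 0.5457 -0.174   0.    ] pocket [ 0.4347 -0.2315  0.    ]
knob (array([ 0.4327, -0.231 ]), np.float64(54.32156862745098), [np.uint64(74), np.uint64(74)]) [array([ 0.4331, -0.2312]), array([ 0.423 , -0.2328])]
beaker (array([ 0.4379,  0.2223, -0.3241]), np.float64(200.45882352941175), [np.uint64(1131), np.uint64(827)])
beaker (array([ 0.4384,  0.2222, -0.3251]), np.float64(63.294117647058826), [np.uint64(1131)])
beaker (array([ 0.4265,  0.2267, -0.3427]), np.float64(112.28627450980392), [np.uint64(827)])
```

```bash
python3 -m creep '[{"translation":[30,-24,2],"roll":0,"gripper":87},{"translation":[60,-48,4],"roll":0,"gripper":87},{"translation":[90,-72,6],"roll":0,"gripper":87},{"translation":[120,-97,8],"roll":0,"gripper":87},{"translation":[150,-120,10],"roll":0,"gripper":87}]' 20
```

```text
time: 1.12
position: [0.2952, -0.4349, 0.2316]
tool_rot: [0.988, 0.151, 0.0, -0.0]
ft_force: [0.7, -0.5, -0.0]
grip_width: 0.0872
grip_force: 0.0
```

```bash
python3 -m creep '[{"translation":[30,-24,2],"roll":0,"gripper":60},{"translation":[60,-48,4],"roll":0,"gripper":60},{"translation":[90,-72,6],"roll":0,"gripper":60},{"translation":[120,-96,8],"roll":0,"gripper":60},{"translation":[150,-120,10],"roll":0,"gripper":60}]' >/dev/null
python3 -m creep '[{"translation":[30,-23,2],"roll":0,"gripper":60},{"translation":[43,-33,2],"roll":0,"gripper":60},{"translation":[43,-33,2],"roll":0,"gripper":60}]'
cat > wr.py <<'E'
from fit import *
from scipy.spatial.transform import Rotation as R
np.set_printoptions(precision=4,suppress=True)
class W: pass
def grab(name):
    s=telemetry.get_obs(); im=viewer.camera("wrist"); i=viewer.camera_info("wrist")
    T=np.eye(4); T[:3,:3]=R.from_quat(s["tool_rot"]).as_matrix(); T[:3,3]=s["position"]
    C=T@np.array(i["hand_eye"]).reshape(4,4); cv2.imwrite(f"pics/{name}.png",im)
    return im,np.array(i["intrinsics"]).reshape(3,3),C,s
def wproj(K,C,P):
    p=(np.atleast_2d(P)-C[:3,3])@C[:3,:3]; p=p@K.T; return p[:,:2]/p[:,2:]
def wonz(K,C,uv,z):
    d=C[:3,:3]@np.linalg.inv(K)@[*uv,1]; return C[:3,3]+d*(z-C[2,3])/d[2]
E
python3 - <<'E'
from wr import *
im,K,C,s=grab("w1")
print(s["position"],s["time"],C)
for t in("lid","stand"): print(t,[(np.round(d["bbox"],1),d["p"]) for d in viewer.recognise("wrist",t)[:2]])
H=cv2.cvtColor(im,cv2.COLOR_BGR2HSV); m=cv2.inRange(H,(20,130,120),(35,255,255)); p=np.argwhere(m>0)[:,::-1]
print(len(p),p.mean(0) if len(p) else 0, p.min(0),p.max(0)); print(wproj(K,C,[[.4331,-.2312,.124],[.5431,-.1751,.01]]))
E
```

```text
time: 1.78
position: [0.4342, -0.2295, 0.2196]
tool_rot: [0.988, 0.154, 0.0, -0.001]
ft_force: [0.6, 0.9, -0.2]
grip_width: 0.0602
grip_force: 0.0
[ 0.4342 -0.2295  0.2196] 1.7833 [[ 0.3048 -0.9199 -0.2469  0.5014]
 [-0.9524 -0.2947 -0.0778 -0.2092]
 [-0.0012  0.2589 -0.9659  0.362 ]
 [ 0.      0.      0.      1.    ]]
lid [(array([226. , 160.9,  59.5,  62.2]), 0.97)]
stand [(array([180.3,   0. , 123.3, 227.7]), 0.96)]
361 [256.2078 198.2438] [246 188] [380 260]
[[255.3585 197.2856]
 [237.9684  66.5369]]
```

View pics/w1.png

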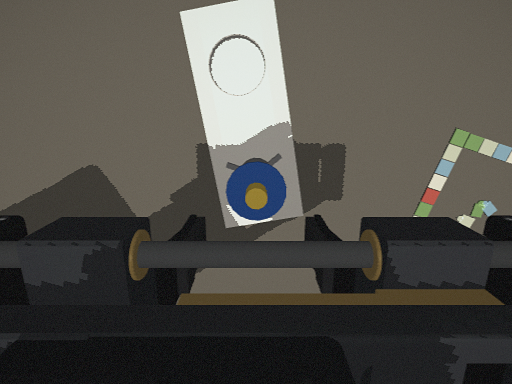

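```bash
python3 -m creep '[{"translation":[-2,1,30],"roll":0,"gripper":42},{"translation":[-2,1,60],"roll":0,"gripper":42},{"translation":[-2,1,85],"roll":0,"gripper":42},{"translation":[-2,1,95],"roll":0,"gripper":42},{"translation":[-2,1,95],"roll":0,"gripper":42}]'
python3 -m creep '[{"translation":[0,0,0],"roll":0,"gripper":10},{"translation":[0,0,0],"roll":0,"gripper":10},{"translation":[0,0,0],"roll":0,"gripper":10},{"translation":[0,0,0],"roll":0,"gripper":10},{"translation":[0,0,0],"roll":0,"gripper":10}]' 20
```

```text
time: 2.35
position: [0.4298, -0.2355, 0.1227]
tool_rot: [0.989, 0.15, -0.001, -0.001]
ft_force: [0.6, -0.3, -0.1]
grip_width: 0.0427
grip_force: 0.0
time: 2.77
position: [0.4313, -0.2347, 0.1252]
tool_rot: [0.988, 0.152, 0.0, 0.0]
ft_force: [-1.1, -1.3, 2.0]
grip_width: 0.0192
grip_force: 20.0
```

```bash
python3 -m creep '[{"translation":[0,0,-15],"roll":0,"gripper":10},{"translation":[0,0,-40],"roll":0,"gripper":10},{"translation":[0,0,-60],"roll":0,"gripper":10},{"translation":[20,-4,-60],"roll":0,"gripper":10},{"translation":[45,-8,-60],"roll":0,"gripper":10}]'
python3 -m creep '[{"translation":[30,-5,0],"roll":0,"gripper":10},{"translation":[60,-11,0],"roll":0,"gripper":10},{"translation":[78,-14,10],"roll":0,"gripper":10},{"translation":[78,-14,30],"roll":0,"gripper":10},{"translation":[78,-14,30],"roll":0,"gripper":10}]'
python3 - <<'E'
from wr import *
im,K,C,s=grab("w2")
print(s["position"],s["time"],s["ft_force"],s["grip_width"])
print(wproj(K,C,[[.5431,-.1751,.022]]))
np.savez("w2.npz",K=K,C=C)
cv2.imwrite("pics/w2c.png",cv2.resize(im[60:300,140:400],(780,720))[:600])
E
```

```text
time: 3.18
position: [0.4718, -0.2138, 0.1864]
tool_rot: [0.989, 0.151, 0.001, 0.001]
ft_force: [0.8, -0.5, -1.1]
grip_width: 0.0191
grip_force: 20.0
time: 3.6
position: [0.541, -0.1746, 0.152]
tool_rot: [0.988, 0.153, -0.002, -0.002]
ft_force: [-0.3, 0.2, -1.1]
grip_width: 0.0194
grip_force: 20.0
[ 0.541  -0.1746  0.152 ] 3.6 [-0.2786  0.1621 -1.1336] 0.01935498496641548
[[255.5864 183.3091]]
```

View pics/w2.png

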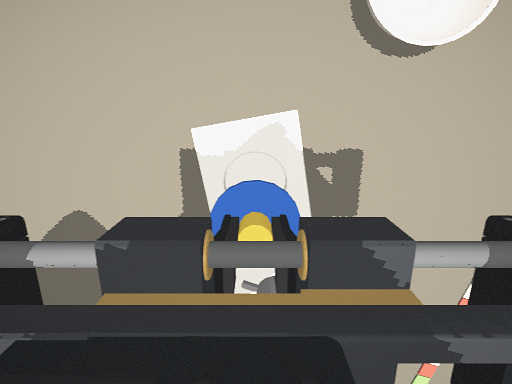

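```bash
cat > lidchk.py <<'E'
from wr import *
from scipy.optimize import least_squares
d=np.load("w2.npz");K,C=d["K"],d["C"]; im=cv2.imread("pics/w2.png")
m=cv2.inRange(cv2.cvtColor(im,cv2.COLOR_BGR2HSV),(100,130,40),(128,255,255)); m[:170]*=1; m[217:]=0
q=np.argwhere(m>0)[:,::-1]; q=q[(q[:,0]>190)&(q[:,0]<320)]
top=np.array([q[q[:,0]==u].min(0) if 0 else [u,q[q[:,0]==u,1].min()] for u in range(q[:,0].min()+3,q[:,0].max()-2)],float)
zt=C[2,3]*0+.152-.036+.013
P=np.array([wonz(K,C,p-[0,.5],zt) for p in top])[:,:2]
f=least_squares(lambda c:np.hypot(*(P-c[:2]).T)-.029,[.541,-.175],loss="soft_l1",f_scale=.001)
print("lid",f.x,np.abs(f.fun).mean())
# pocket rim edge
g=cv2.cvtColor(im,cv2.COLOR_BGR2GRAY); gf=cv2.GaussianBlur(g,(3,3),0).astype(float)
c0=wonz(K,C,(255.6,183.3),.022); E=[]
for a in np.linspace(0,2*np.pi,180,endpoint=False):
    rr=np.arange(.026,.036,.0002); uv=wproj(K,C,np.c_[.5431+rr*np.cos(a),-.1751+rr*np.sin(a),0*rr+.022]).astype(np.float32)
    if uv[:,1].max()>195 or (m[int(uv[0,1])-3:int(uv[0,1])+8,int(uv[0,0])].any()): continue
    v=cv2.remap(gf.astype(np.float32),uv[:,0].reshape(-1,1),uv[:,1].reshape(-1,1),cv2.INTER_LINEAR).ravel()
    if v.max()-v.min()>10: r=rr[v.argmin()]; E.append([.5431+r*np.cos(a),-.1751+r*np.sin(a)])
E=np.array(E); f2=least_squares(lambda c:np.hypot(*(E-c[:2]).T)-.031,[.5431,-.1751],loss="soft_l1",f_scale=.0005)
print("pocket",f2.x,len(E),np.abs(f2.fun).mean())
dd=f2.x-f.x; print("need tool xy mm",1e3*np.array([dd[0]*.954+dd[1]*.3,dd[0]*.3-dd[1]*.954]))
E
python3 lidchk.py
```

```text
lid [ 0.543  -0.1749] 0.0003077451153052878
pocket [ 0.543  -0.1742] 43 0.000342577103406038
need tool xy mm [ 0.2018 -0.6604]
```

```bash
python3 -m creep '[{"translation":[0,-0.5,35],"roll":0,"gripper":10},{"translation":[0,-0.5,65],"roll":0,"gripper":10},{"translation":[0,-0.5,90],"roll":0,"gripper":10},{"translation":[0,-0.5,98],"roll":0,"gripper":10},{"translation":[0,-0.5,101],"roll":0,"gripper":10}]'
python3 -m creep '[{"translation":[0,0,2],"roll":0,"gripper":10},{"translation":[0,0,4],"roll":0,"gripper":10},{"translation":[0,0,6],"roll":0,"gripper":10},{"translation":[0,0,7],"roll":0,"gripper":10},{"translation":[0,0,7],"roll":0,"gripper":10}]'
```

```text
time: 4.07
position: [0.5406, -0.176, 0.0527]
tool_rot: [0.988, 0.151, -0.001, -0.001]
ft_force: [0.0, -1.4, -1.2]
grip_width: 0.0193
grip_force: 20.0
time: 4.48
position: [0.5429, -0.1764, 0.0491]
tool_rot: [0.988, 0.152, 0.001, 0.001]
ft_force: [-3.5, 1.7, 8.7]
grip_width: 0.0197
grip_force: 20.1
```

Run:
```python
from wr import *
z=[];
im,K,C,s=grab("w3"); print(s["position"],s["ft_force"],s["moment"])
t=viewer.camera("top"); a=t[205:265,310:370]; 
cv2.imwrite("pics/w3c.png",np.hstack([cv2.resize(im[100:300,150:370],(528,480)),cv2.resize(a,(272,480))]))
```

```text
[ 0.5429 -0.1764  0.0491] [-3.4763  1.7183  8.6749] [0.0866 0.1556 0.0077]
```

View pics/w3c.png

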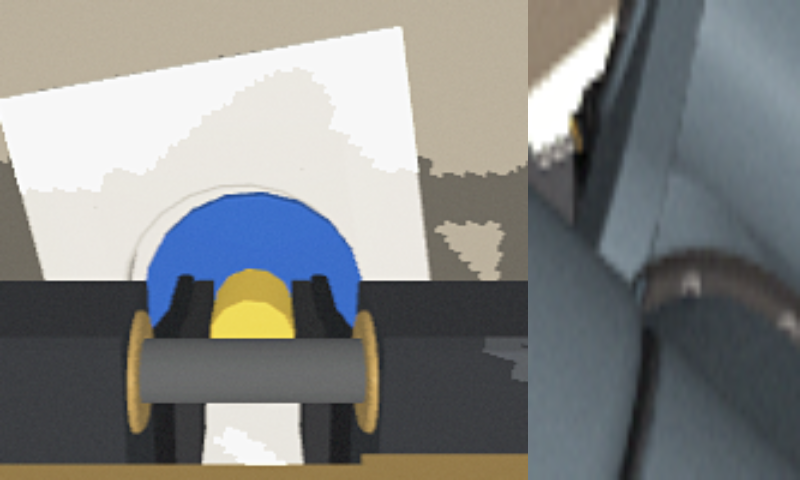

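```bash
python3 -m creep '[{"translation":[0,0,-4],"roll":0,"gripper":10},{"translation":[0,-2.5,-4],"roll":0,"gripper":10},{"translation":[0,-2.5,-4],"roll":0,"gripper":10}]'
python3 - <<'E'
from wr import *
im,K,C,s=grab("w4"); print(s["position"],s["ft_force"],s["moment"])
cv2.imwrite("pics/w4c.png",cv2.resize(im[160:240,190:320],(780,480),interpolation=cv2.INTER_NEAREST))
E
```

```text
time: 4.83
position: [0.5413, -0.1734, 0.0514]
tool_rot: [0.988, 0.152, 0.001, 0.0]
ft_force: [-0.0, -0.5, -1.5]
grip_width: 0.0189
grip_force: 20.0
[ 0.5413 -0.1734  0.0514] [-0.0247 -0.5033 -1.4636] [0.0602 0.0763 0.0744]
```

View pics/w4c.png

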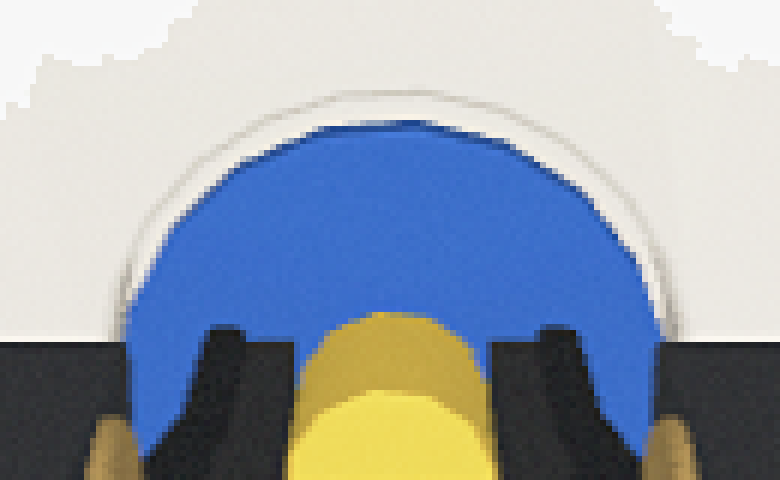

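```bash
python3 -m creep '[{"translation":[0.5,0,2],"roll":0,"gripper":10},{"translation":[0.5,0,3],"roll":0,"gripper":10},{"translation":[0.5,0,4],"roll":0,"gripper":10},{"translation":[0.5,0,4],"roll":0,"gripper":10}]'
python3 -m creep '[{"translation":[0,0,1],"roll":0,"gripper":10},{"translation":[0,0,1],"roll":0,"gripper":10}]'
```

```text
time: 5.22
position: [0.5415, -0.1734, 0.0463]
tool_rot: [0.988, 0.152, -0.0, -0.0]
ft_force: [0.2, -0.1, 0.1]
grip_width: 0.0195
grip_force: 20.0
time: 5.38
position: [0.5415, -0.1736, 0.046]
tool_rot: [0.988, 0.152, -0.0, 0.0]
ft_force: [-1.2, -0.4, 3.8]
grip_width: 0.0193
grip_force: 20.0
```

```bash
python3 -m creep '[{"translation":[0,0,0],"roll":0,"gripper":24},{"translation":[0,0,0],"roll":0,"gripper":30},{"translation":[0,0,0],"roll":0,"gripper":40},{"translation":[0,0,0],"roll":0,"gripper":40}]'
python3 -m creep '[{"translation":[0,0,-20],"roll":0,"gripper":40},{"translation":[0,0,-50],"roll":0,"gripper":87},{"translation":[0,0,-90],"roll":0,"gripper":87},{"translation":[0,0,-130],"roll":0,"gripper":87},{"translation":[0,0,-150],"roll":0,"gripper":87}]'
python3 - <<'E'
from wr import *
im,K,C,s=grab("w5"); print(s["position"],s["ft_force"],s["q"])
from scipy.optimize import least_squares
H=cv2.cvtColor(im,cv2.COLOR_BGR2HSV); m=cv2.inRange(H,(100,130,60),(128,255,255))+cv2.inRange(H,(20,130,80),(35,255,255))
n,l,st,c=cv2.connectedComponentsWithStats(m); k=st[1:,4].argmax()+1; print(st[k],c[k])
for z in (.023,): print("lid", wonz(K,C,c[k],z))
print(wproj(K,C,[[.543,-.1742,.023]]))
cv2.imwrite("pics/w5c.png",cv2.resize(im[100:260,150:360],(788,600)))
E
```

```text
time: 5.72
position: [0.5415, -0.1734, 0.0453]
tool_rot: [0.988, 0.152, -0.0, -0.0]
ft_force: [0.2, 0.7, 0.9]
grip_width: 0.0351
grip_force: 0.0
time: 6.13
position: [0.5434, -0.1743, 0.1999]
tool_rot: [0.988, 0.152, 0.003, 0.002]
ft_force: [1.0, 0.0, -0.1]
grip_width: 0.059
grip_force: 0.0
[ 0.5434 -0.1743  0.1999] [ 0.9837  0.0159 -0.1448] [-0.5063  0.5045  1.6186  0.0001  1.0119  0.7596]
[ 229  151   49   49 1820] [253.1203 175.2852]
lid [ 0.5441 -0.1738  0.023 ]
[[253.1827 176.3323]]
```

View pics/w5c.png

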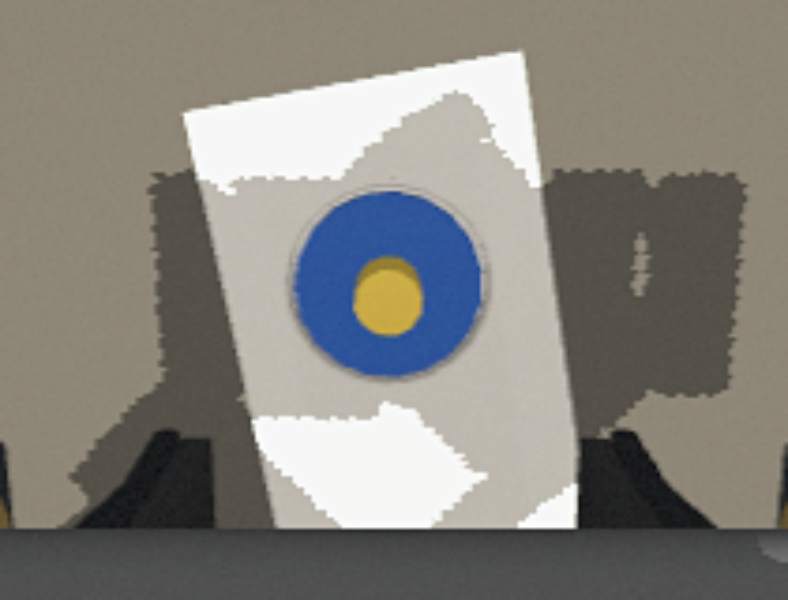

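```bash
python3 -m creep '[{"translation":[3,-40,-5],"roll":0,"gripper":87},{"translation":[6,-80,-10],"roll":0,"gripper":87},{"translation":[9,-120,-14],"roll":0,"gripper":87},{"translation":[12,-160,-14],"roll":0,"gripper":87},{"translation":[15,-200,-14],"roll":0,"gripper":87}]' >/dev/null
python3 -m creep '[{"translation":[3,-40,0],"roll":7,"gripper":87},{"translation":[6,-80,0],"roll":14,"gripper":87},{"translation":[9,-120,0],"roll":21,"gripper":87},{"translation":[12,-160,0],"roll":28,"gripper":87},{"translation":[16,-200,0],"roll":35,"gripper":87}]'
python3 -m creep '[{"translation":[0,0,0],"roll":1,"gripper":87},{"translation":[0,0,0],"roll":1,"gripper":87}]'
cat > bk.py <<'E'
import sys
from wr import *
im,K,C,s=grab("w6"); print(s["position"],s["tool_rot"],s["time"])
m=hullmask(cv2.inRange(cv2.cvtColor(im,cv2.COLOR_BGR2HSV),(100,120,30),(128,255,255))>0) if 0 else cv2.inRange(cv2.cvtColor(im,cv2.COLOR_BGR2HSV),(98,120,30),(130,255,255))
n,l,st,c=cv2.connectedComponentsWithStats(m); print(st[1:][st[1:,4]>50])
cv2.imwrite("pics/w6m.png",np.hstack([cv2.resize(im,(400,300)),cv2.resize(cv2.cvtColor(m,cv2.COLOR_GRAY2BGR),(400,300))]))
t=np.radians(25)
z=Rz(-.325)@[np.cos(t),0,-np.sin(t)]; P=np.array([.4384,.2222,.09])
print(wproj(K,C,[P,P+z*.068,P+z*.1]))
np.savez("w6.npz",K=K,C=C)
E
python3 bk.py
```

```text
time: 7.02
position: [0.4542, 0.2008, 0.2092]
tool_rot: [0.992, -0.124, -0.0, 0.0]
ft_force: [1.3, 0.4, -0.4]
grip_width: 0.0872
grip_force: 0.0
time: 7.18
position: [0.4543, 0.2008, 0.2092]
tool_rot: [0.992, -0.127, -0.0, 0.0]
ft_force: [0.1, 0.1, -0.1]
grip_width: 0.0875
grip_force: 0.0
[0.4543 0.2008 0.2092] [ 0.9919 -0.1273 -0.0003  0.0002] 7.1833
[[ 217  102   55   38 1519]
 [ 210  137   60   77 4133]]
[[236.4541 209.7502]
 [241.4377 142.5903]
 [243.6447 112.8488]]
```

View pics/w6.png

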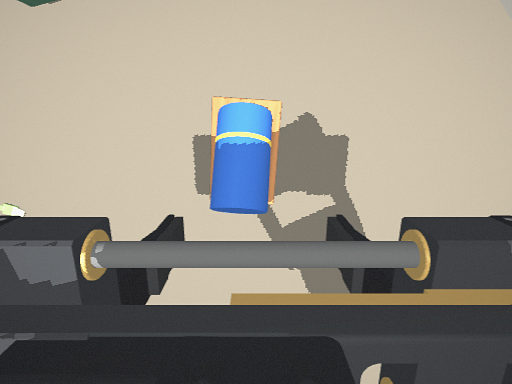

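```bash
cat > bf.py <<'E'
from wr import *
d=np.load("w6.npz");K,C=d["K"],d["C"]; im=cv2.imread("pics/w6.png")
H=cv2.cvtColor(im,cv2.COLOR_BGR2HSV); w=np.zeros(im.shape[:2],np.uint8); w[90:214,200:285]=1
m=hullmask((cv2.inRange(H,(98,120,30),(130,255,255))>0)&(w>0)); m[214:]=0
t=np.radians(25); bk=cyl(.028,0,.1)
def bm(x):
    z=Rz(x[2])@[np.cos(t),0,-np.sin(t)]; y=Rz(x[2])@[0,1,0]; return bk@np.c_[np.cross(y,z),y,z].T+[x[0],x[1],.09]
f=lambda x:np.abs((rast(wproj(K,C,bm(x)),m.shape)-m)[:214]).sum()
x0=np.array([.4384,.2222,-.325]); r=minimize(f,x0,method="Nelder-Mead",options=dict(initial_simplex=np.vstack([x0,x0+[.006,0,0],x0+[0,.006,0],x0+[0,0,.08]]),xatol=1e-4))
print(r.x,r.fun,m.sum()); x=r.x
for s in(.012,.015,.02):
    g=np.array([x[0]+s*np.cos(t)*np.cos(x[2]),x[1]+s*np.cos(t)*np.sin(x[2]),.09-s*np.sin(t)])
    o=telemetry.get_obs(); R0=R.from_quat(o["tool_rot"]).as_matrix(); print(s,g,1e3*R0.T@(g-o["position"]), "roll",np.degrees(np.arctan2(R0[1,0],R0[0,0])-x[2]))
E
python3 bf.py
```

```text
[ 0.4362  0.2208 -0.3185] 111.61960784313726 6070
0.012 [0.4465 0.2174 0.0849] [-12.6065 -15.1896 124.2759] roll 3.5427267711014747
0.015 [0.4491 0.2165 0.0837] [ -9.8925 -15.0224 125.5433] roll 3.5427267711014747
0.02 [0.4534 0.2151 0.0815] [ -5.3692 -14.7438 127.6556] roll 3.5427267711014747
```

```bash
python3 -m creep '[{"translation":[-10,-15,20],"roll":3.5,"gripper":87},{"translation":[-10,-15,50],"roll":3.5,"gripper":87},{"translation":[-10,-15,85],"roll":3.5,"gripper":87},{"translation":[-10,-15,115],"roll":3.5,"gripper":87},{"translation":[-10,-15,125],"roll":3.5,"gripper":87}]'
python3 -m creep '[{"translation":[0,0,0],"roll":0,"gripper":70},{"translation":[0,0,0],"roll":0,"gripper":60},{"translation":[0,0,0],"roll":0,"gripper":57},{"translation":[0,0,0],"roll":0,"gripper":50},{"translation":[0,0,0],"roll":0,"gripper":40}]' 5
python3 -m creep '[{"translation":[0,0,0],"roll":0,"gripper":40},{"translation":[0,0,0],"roll":0,"gripper":40}]'
```

```text
time: 7.65
position: [0.4478, 0.214, 0.0811]
tool_rot: [0.987, -0.161, -0.003, 0.001]
ft_force: [-0.6, -0.1, -0.7]
grip_width: 0.0868
grip_force: 0.0
time: 8.07
position: [0.4506, 0.2164, 0.0861]
tool_rot: [0.987, -0.16, 0.002, -0.001]
ft_force: [-0.1, -0.0, 0.0]
grip_width: 0.0615
grip_force: 0.0
time: 8.23
position: [0.4508, 0.2169, 0.0859]
tool_rot: [0.987, -0.16, 0.002, -0.001]
ft_force: [1.1, 1.9, 6.6]
grip_width: 0.0572
grip_force: 5.0
```

```bash
python3 -m creep '[{"translation":[0,0,-5],"roll":0,"gripper":40},{"translation":[0,0,-12],"roll":0,"gripper":40},{"translation":[0,0,-20],"roll":0,"gripper":40},{"translation":[0,0,-30],"roll":0,"gripper":40},{"translation":[0,0,-40],"roll":0,"gripper":40}]' 
python3 -m creep '[{"translation":[0,0,-15],"roll":0,"gripper":40},{"translation":[0,0,-30],"roll":0,"gripper":40},{"translation":[0,0,-50],"roll":0,"gripper":40},{"translation":[0,0,-75],"roll":0,"gripper":40},{"translation":[0,0,-75],"roll":0,"gripper":40}]'
python3 - <<'E'
from h import *
t=viewer.camera("top");s=viewer.camera("scene")
cv2.imwrite("pics/g1.png",np.hstack([cv2.resize(t[150:330,110:260],(400,480)),cv2.resize(s[90:210,290:390],(400,480))]))
E
```

```text
time: 8.65
position: [0.4492, 0.2162, 0.1254]
tool_rot: [0.987, -0.16, -0.0, 0.0]
ft_force: [0.4, 0.2, -1.9]
grip_width: 0.0567
grip_force: 5.0
time: 9.07
position: [0.4522, 0.217, 0.2043]
tool_rot: [0.987, -0.16, 0.004, -0.002]
ft_force: [0.9, 0.9, -1.8]
grip_width: 0.0567
grip_force: 5.0
```

View pics/g1.png

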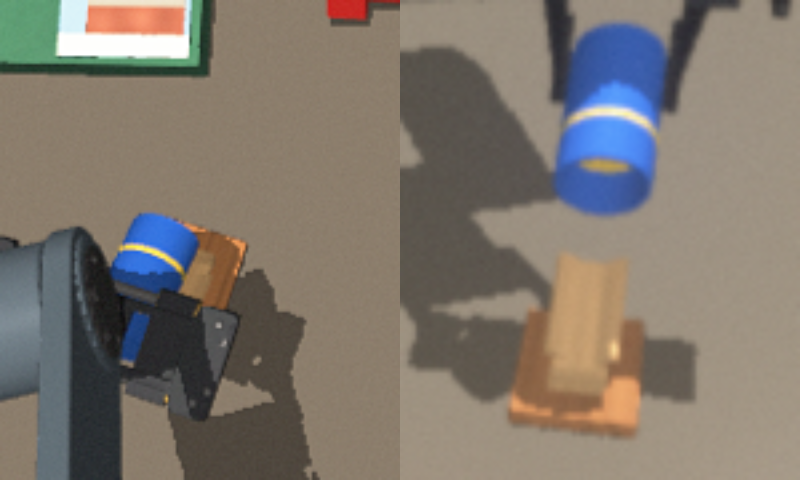

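```bash
cat > ang.py <<'E'
import sys
from wr import *
o=telemetry.get_obs(); R0=R.from_quat(o["tool_rot"]).as_matrix(); X=R0[:,0]*[1,1,0]; X/=np.linalg.norm(X); Y=np.cross([0,0,1],X); p=np.array(o["position"])
im=viewer.camera("scene"); H=cv2.cvtColor(im,cv2.COLOR_BGR2HSV); mm=cv2.inRange(H,(100,140,30),(128,255,255))
u=proj("scene",p)[0]; w=np.zeros_like(mm); a,b=int(u[0]),int(u[1]); w[max(b-50,0):b+75,a-40:a+40]=1
mm=(mm>0)&(w>0); n,l,st,_=cv2.connectedComponentsWithStats(mm.astype(np.uint8)); m=hullmask(mm) ; print("blue",st[1:][st[1:,4]>11],u)
bk=cyl(.028,0,.1)
def bm(x):
    z=X*np.cos(x[0])-np.array([0,0,1])*np.sin(x[0]); return bk@np.c_[np.cross(Y,z),Y,z].T+p-z*.015
f=lambda x:np.abs(rast(proj("scene",bm(x))+x[1:3]*100,m.shape)-m).sum()
best=min((minimize(f,[a,0,0],method="Nelder-Mead",options=dict(initial_simplex=[[a,0,0],[a+.2,0,0],[a,.05,0],[a,0,.05]])) for a in(.6,1.0,1.4)),key=lambda r:r.fun)
print("tilt deg",np.degrees(best.x[0]),"px shift",best.x[1:]*100,best.fun,m.sum(),o["position"],o["ft_force"],o["time"])
ss=[(round(float(np.degrees(t))),round(float(min(f([t,best.x[1]+i*.01,best.x[2]+j*.01]) for i in range(-2,3) for j in range(-4,5))))) for t in np.radians(range(30,100,10))]; print(ss)
E
python3 ang.py
```

```text
blue [[331  97  25  24 430]
 [329 120  24  23 410]] [343.0126 108.0676]
tilt deg 15.411597878697949 px shift [0.1977 1.9808] 45.0 1022 [0.4499 0.2164 0.2009] [-0.3901 -0.5606 -1.0384] 9.1667Traceback (most recent call last):
  File "ang.py", line 13, in <module>
    ss=[(round(float(np.degrees(t))),round(float(min(f([t,best.x[1]+i*.01,best.x[2]+j*.01]) for i in range(-2,3) for j in range(-4,5))))) for t in np.radians(range(30,100,10))]; print(ss)
                                                 ~~~^^^^^^^^^^^^^^^^^^^^^^^^^^^^^^^^^^^^^^^^^^^^^^^^^^^^^^^^^^^^^^^^^^^^^^^^^^^^^^^^^^
  File "ang.py", line 13, in <genexpr>
    ss=[(round(float(np.degrees(t))),round(float(min(f([t,best.x[1]+i*.01,best.x[2]+j*.01]) for i in range(-2,3) for j in range(-4,5))))) for t in np.radians(range(30,100,10))]; print(ss)
                                                     ~^^^^^^^^^^^^^^^^^^^^^^^^^^^^^^^^^^^^^
  File "ang.py", line 10, in <lambda>
    f=lambda x:np.abs(rast(proj("scene",bm(x))+x[1:3]*100,m.shape)-m).sum()
                           ~~~~~~~~~~~~~~~~~~~^~~~~~~~~~~
ValueError: operands could not be broadcast together with shapes (96,2) (200,)
```

```bash
sed -i '$d' ang.py; python3 -m creep '[{"translation":[3,20,-4],"roll":5,"gripper":40},{"translation":[8,50,-8],"roll":12,"gripper":40},{"translation":[13,83,-12],"roll":19,"gripper":40},{"translation":[18,116,-12],"roll":26,"gripper":40},{"translation":[22,140,-12],"roll":32,"gripper":40}]' 8
cat > goto.py <<'E'
import sys
from wr import *
x,y,z,h=map(float,sys.argv[1:]); o=telemetry.get_obs(); R0=R.from_quat(o["tool_rot"]).as_matrix(); h0=np.arctan2(R0[1,0],R0[0,0])
X=np.array([np.cos(h0),np.sin(h0),0]);Y=np.array([np.sin(h0),-np.cos(h0),0]); d=np.array([x,y,z])-o["position"]
print("heading",h0,"shift",1e3*np.array([X@d,Y@d,-d[2]]),"roll",np.degrees(h0-h),"q",np.array(o["q"]),o["time"])
E
python3 goto.py .40 -.08 .21 -1.2
```

```text
time: 9.63
position: [0.4243, 0.0748, 0.2104]
tool_rot: [0.904, -0.429, -0.002, 0.001]
ft_force: [0.3, 0.6, -1.5]
grip_width: 0.0569
grip_force: 8.0
heading -0.8857001713569186 shift [104.5032 116.7221   0.4361] roll 18.008053682933546 q [-0.0857  0.3202  1.9322 -0.0008  0.8928  2.3713] 9.6333
```

```bash
python3 -m creep '[{"translation":[20,22,0],"roll":4,"gripper":40},{"translation":[42,46,0],"roll":8,"gripper":40},{"translation":[64,71,0],"roll":12,"gripper":40},{"translation":[86,96,0],"roll":16,"gripper":40},{"translation":[104,117,0],"roll":18,"gripper":40}]' 
python3 -m creep '[{"translation":[0,0,0],"roll":0,"gripper":40},{"translation":[0,0,0],"roll":0,"gripper":40}]'
python3 ang.py
python3 - <<'E'
from h import *
print([ (d["bbox"],d["p"]) for d in viewer.recognise("scene","beaker")[:2]])
t=viewer.camera("top");s=viewer.camera("scene"); print([ (d["bbox"],d["p"]) for d in viewer.recognise("top","beaker")[:2]])
np.save("tb.npy",t);np.save("sb.npy",s)
E
```

```text
time: 10.05
position: [0.4009, -0.0797, 0.2104]
tool_rot: [0.826, -0.564, -0.001, 0.0]
ft_force: [0.1, 0.4, -1.6]
grip_width: 0.0564
grip_force: 8.0
time: 10.22
position: [0.4013, -0.0791, 0.2105]
tool_rot: [0.826, -0.564, -0.002, 0.0]
ft_force: [0.7, 0.4, -1.9]
grip_width: 0.0571
grip_force: 8.0
blue [[200  94  22  28 389]
 [187 108  21  22 234]] [220.1026 102.4541]
tilt deg 28.33848003907787 px shift [-2.734   1.3781] 234.2 753 [ 0.4013 -0.0791  0.2105] [ 0.7434  0.3936 -1.8658] 10.2167
[([188.6, 94.6, 34.4, 39.0], 0.84)]
[([326.2, 267.4, 16.3, 15.5], 0.44), ([326.2, 217.6, 20.4, 26.8], 0.2)]
```

```bash
python3 goto.py .3867 -.1152 .139 -1.2; python3 goto.py .4017 -.1538 .139 -1.2
```

```text
heading -1.1919145425037307 shift [29.8642 28.3047 72.2147] roll 0.46326258996863934 q [-0.464   0.2907  1.9811  0.0002  0.871   2.2986] 10.4667
heading -1.1919145425037307 shift [71.2749 28.646  72.2147] roll 0.46326258996863934 q [-0.464   0.2907  1.9811  0.0002  0.871   2.2986] 10.4667
```

```bash
python3 -m creep '[{"translation":[10,14,0],"roll":0,"gripper":40},{"translation":[25,28,5],"roll":0,"gripper":40},{"translation":[29,28,28],"roll":0,"gripper":40},{"translation":[29,28,52],"roll":0,"gripper":40},{"translation":[29,28,72],"roll":0,"gripper":40}]' 
python3 -m creep '[{"translation":[0,0,0],"roll":0,"gripper":40},{"translation":[10,0,0],"roll":0,"gripper":40},{"translation":[20,0,0],"roll":0,"gripper":40}]'
python3 ang.py; python3 goto.py .4017 -.1538 .139 -1.2
python3 - <<'E'
from h import *
s=viewer.camera("scene");cv2.imwrite("pics/g2.png",cv2.resize(s[80:200,110:270],(800,600),interpolation=cv2.INTER_CUBIC))
E
```

```text
time: 10.88
position: [0.3873, -0.1151, 0.1388]
tool_rot: [0.827, -0.562, 0.001, -0.0]
ft_force: [-0.3, 0.0, -1.8]
grip_width: 0.0564
grip_force: 8.0
time: 11.13
position: [0.3951, -0.1341, 0.1402]
tool_rot: [0.828, -0.561, 0.0, 0.0]
ft_force: [0.5, -0.0, -1.8]
grip_width: 0.057
grip_force: 8.0
blue [[181 123  21  24 313]
 [170 135  18  18 171]] [201.1587 128.5928]
tilt deg 30.25961142440671 px shift [-3.097   0.7705] 299.0627450980392 588 [ 0.3951 -0.1341  0.1402] [ 0.47   -0.0069 -1.8018] 11.1333
heading -1.192897814264921 shift [16.8437  2.3882  1.8054] roll 0.40692526793804695 q [-0.599   0.4419  2.0336 -0.0008  0.6589  2.1654] 11.1833
```

View pics/g2.png

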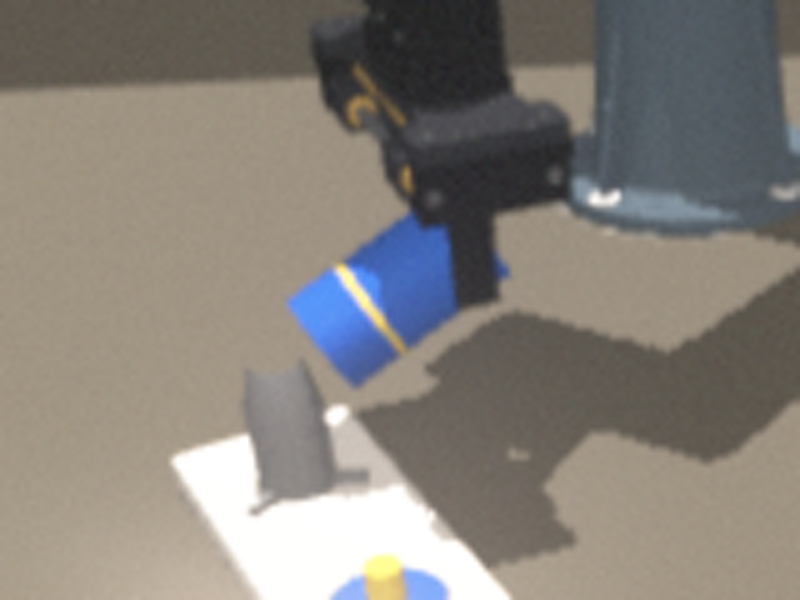

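Run:
```python
from h import *
p=np.array([.3951,-.1341,.1402]);h=-1.193;X=np.array([np.cos(h),np.sin(h),0]);Z=np.array([0,0,1.])
cr=lambda P:(proj("scene",P)-[110,80])*5
print("pegtop",cr([[.432,-.2317,.097],[.432,-.2317,.028]]))
for a in(15,20,25,30,35):
    c,s=np.cos(np.radians(a)),np.sin(np.radians(a)); ax=X*c-Z*s; n=X*s+Z*c
    print(a,cr([p+.085*ax-.028*n,p+.085*ax+.028*n,p+.053*ax+.028*n,p+.053*ax-.028*n,p-.015*ax-.028*n]).round().tolist(),(p+.085*ax-.028*n)[2])
```

```text
pegtop [[270.08575768 361.14196308]
 [293.06385753 473.9270325 ]]
15 [[329.0, 359.0], [283.0, 271.0], [342.0, 243.0], [385.0, 332.0], [500.0, 274.0]] 0.09115445803019182
20 [[340.0, 368.0], [286.0, 285.0], [341.0, 253.0], [392.0, 336.0], [503.0, 270.0]] 0.0848168944353127
25 [[351.0, 375.0], [290.0, 299.0], [342.0, 262.0], [401.0, 340.0], [506.0, 266.0]] 0.07890082971501433
30 [[363.0, 382.0], [295.0, 312.0], [343.0, 272.0], [409.0, 343.0], [508.0, 261.0]] 0.07345128869403571
35 [[375.0, 387.0], [301.0, 324.0], [346.0, 281.0], [418.0, 346.0], [510.0, 257.0]] 0.06850974567006932
```

```bash
python3 -m creep '[{"translation":[9,2,0],"roll":0,"gripper":40},{"translation":[17,2,0],"roll":0,"gripper":40},{"translation":[23,2,-4],"roll":0,"gripper":40},{"translation":[28,2,-9],"roll":0,"gripper":40},{"translation":[33,2,-13],"roll":0,"gripper":40}]' 
python3 -m creep '[{"translation":[6,0,-5],"roll":0,"gripper":40},{"translation":[12,0,-7],"roll":0,"gripper":40},{"translation":[19,0,-9],"roll":0,"gripper":40},{"translation":[26,0,-11],"roll":0,"gripper":40},{"translation":[26,0,-11],"roll":0,"gripper":40}]'; python3 ang.py; python3 goto.py .432 -.2317 .165 -1.2
```

```text
time: 11.65
position: [0.4047, -0.1661, 0.1532]
tool_rot: [0.827, -0.562, 0.0, -0.0]
ft_force: [-0.5, 0.8, -2.1]
grip_width: 0.057
grip_force: 8.0
time: 12.07
position: [0.4154, -0.1916, 0.1641]
tool_rot: [0.827, -0.562, 0.002, 0.0]
ft_force: [0.5, 1.2, -1.2]
grip_width: 0.0571
grip_force: 8.0
blue [[160 120  22  27 352]
 [185 121   4   8  18]
 [155 143  20  15 164]] [176.4103 124.5546]
tilt deg 57.98197736440489 px shift [-0.0408  0.6032] 189.4549019607843 813 [ 0.4154 -0.1916  0.1641] [ 0.5327  1.1803 -1.1909] 12.0667
heading -1.194679968849099 shift [44.327  -0.9274 -1.2414] roll 0.30481533182475107 q [-0.6766  0.4325  1.9246 -0.0001  0.7828  2.089 ] 12.1167
```

```bash
python3 -m creep '[{"translation":[9,-1,-1],"roll":0,"gripper":40},{"translation":[18,-1,-2],"roll":0,"gripper":40},{"translation":[27,-1,-2],"roll":0,"gripper":40},{"translation":[36,-1,-2],"roll":0,"gripper":40},{"translation":[43,-1,-1],"roll":0,"gripper":40}]' 
python3 -m creep '[{"translation":[4,0,0],"roll":0,"gripper":40},{"translation":[7,0,0],"roll":0,"gripper":40},{"translation":[7,0,0],"roll":0,"gripper":40}]'; python3 ang.py; python3 goto.py .432 -.2317 .165 -1.2
```

```text
time: 12.53
position: [0.4317, -0.2307, 0.1646]
tool_rot: [0.827, -0.562, 0.001, 0.0]
ft_force: [-1.0, 0.5, -1.5]
grip_width: 0.0565
grip_force: 8.0
time: 12.78
position: [0.4337, -0.2364, 0.1644]
tool_rot: [0.827, -0.562, 0.0, 0.0]
ft_force: [-0.8, 0.9, -0.4]
grip_width: 0.0565
grip_force: 8.0
blue [[144 122  27  30 388]
 [152 152  20  12 141]] [157.0422 128.5363]
tilt deg 93.18380930245218 px shift [-1.4796  0.4448] 186.14117647058822 845 [ 0.4337 -0.2364  0.1644] [-0.7907  0.9165 -0.3777] 12.7833
heading -1.1941801936506242 shift [-4.5783 -0.2034 -0.5522] roll 0.33345034140266855 q [-0.7254  0.471   1.8346 -0.      0.836   2.0396] 12.8333
```

```bash
python3 -m creep '[{"translation":[-4,0,2],"roll":0,"gripper":40},{"translation":[-4,0,9],"roll":0,"gripper":40},{"translation":[-4,0,16],"roll":0,"gripper":40},{"translation":[-4,0,23],"roll":0,"gripper":40},{"translation":[-4,0,23],"roll":0,"gripper":40}]' 
python3 -m creep '[{"translation":[0,0,6],"roll":0,"gripper":40},{"translation":[0,0,12],"roll":0,"gripper":40},{"translation":[0,0,18],"roll":0,"gripper":40},{"translation":[0,0,22],"roll":0,"gripper":40},{"translation":[0,0,22],"roll":0,"gripper":40}]'; python3 ang.py
```

```text
time: 13.25
position: [0.4311, -0.2313, 0.1399]
tool_rot: [0.827, -0.562, -0.002, -0.0]
ft_force: [-0.1, -0.2, -1.5]
grip_width: 0.0568
grip_force: 8.0
time: 13.67
position: [0.4315, -0.2317, 0.1185]
tool_rot: [0.827, -0.562, -0.001, -0.0]
ft_force: [0.1, 0.6, -1.4]
grip_width: 0.0565
grip_force: 8.0
blue [[170 141   3  13  15]
 [151 143  23  24 275]
 [158 169  15   8  40]] [162.514  144.6721]
tilt deg 95.08220327882164 px shift [-1.9578 -0.3583] 345.5254901960784 610 [ 0.4315 -0.2317  0.1185] [ 0.1286  0.6431 -1.4181] 13.6667
```

No contact forces yet; continue down in small steps.

```bash
python3 -m creep '[{"translation":[0,0,1],"roll":0,"gripper":40},{"translation":[0,0,2],"roll":0,"gripper":40},{"translation":[0,0,3],"roll":0,"gripper":40},{"translation":[0,0,3],"roll":0,"gripper":40}]' 
python3 -m creep '[{"translation":[0,0,1],"roll":0,"gripper":40},{"translation":[0,0,2],"roll":0,"gripper":40},{"translation":[0,0,2],"roll":0,"gripper":40}]'
```

```text
time: 14.05
position: [0.432, -0.2321, 0.1166]
tool_rot: [0.827, -0.562, 0.0, -0.0]
ft_force: [-0.5, 0.5, -2.5]
grip_width: 0.0568
grip_force: 8.0
time: 14.3
position: [0.4319, -0.232, 0.1145]
tool_rot: [0.827, -0.562, -0.0, -0.0]
ft_force: [-0.4, 0.4, -1.8]
grip_width: 0.0568
grip_force: 8.0
```

```bash
python3 -m creep '[{"translation":[0,0,1],"roll":0,"gripper":40},{"translation":[0,0,1.5],"roll":0,"gripper":40},{"translation":[0,0,1.5],"roll":0,"gripper":40}]' 
python3 -m creep '[{"translation":[0,0,1],"roll":0,"gripper":40},{"translation":[0,0,1.5],"roll":0,"gripper":40},{"translation":[0,0,1.5],"roll":0,"gripper":40}]'
```

```text
time: 14.55
position: [0.4318, -0.2319, 0.1138]
tool_rot: [0.827, -0.562, -0.0, 0.0]
ft_force: [-2.4, 1.4, 6.5]
grip_width: 0.0568
grip_force: 8.0
time: 14.8
position: [0.4317, -0.232, 0.1127]
tool_rot: [0.827, -0.562, 0.0, 0.0]
ft_force: [-2.5, 1.5, 9.8]
grip_width: 0.0568
grip_force: 8.0
```

```bash
python3 -m creep '[{"translation":[0,0,1],"roll":0,"gripper":40},{"translation":[0,0,1],"roll":0,"gripper":40}]' 
python3 -m creep '[{"translation":[0,0,0],"roll":0,"gripper":58},{"translation":[0,0,0],"roll":0,"gripper":62},{"translation":[0,0,0],"roll":0,"gripper":70},{"translation":[0,0,0],"roll":0,"gripper":87},{"translation":[0,0,0],"roll":0,"gripper":87}]'
python3 -m creep '[{"translation":[0,0,0],"roll":0,"gripper":87},{"translation":[0,0,0],"roll":0,"gripper":87}]'
python3 -m creep '[{"translation":[0,0,-20],"roll":0,"gripper":87},{"translation":[0,0,-45],"roll":0,"gripper":87},{"translation":[0,0,-80],"roll":0,"gripper":87},{"translation":[0,0,-115],"roll":0,"gripper":87},{"translation":[0,0,-145],"roll":0,"gripper":87}]'
python3 - <<'E'
from wr import *
im,K,C,s=grab("w9"); print(s["position"],s["time"])
m=cv2.inRange(cv2.cvtColor(im,cv2.COLOR_BGR2HSV),(98,120,30),(130,255,255)); n,l,st,c=cv2.connectedComponentsWithStats(m); print(st[1:][st[1:,4]>80],c[1:][st[1:,4]>80])
P=np.array([.432,-.2317,.128]); print("expected bottom", wproj(K,C,P), wproj(K,C,cyl(.028,.028,.128)+[.432,-.2317,0]).min(0))
cv2.imwrite("pics/fin.png",im)
sc=viewer.camera("scene"); H=cv2.cvtColor(sc,cv2.COLOR_BGR2HSV); m=(cv2.inRange(H,(100,140,30),(128,255,255))>0); w=np.zeros_like(m); w[90:190,135:185]=1; m&=w
n,l,st,c=cv2.connectedComponentsWithStats(m.astype(np.uint8)); print("scene",st[1:][st[1:,4]>15])
e=proj("scene",cyl(.028,.028,.128)+[.432,-.2317,0]); print("exp",e.min(0),e.max(0))
e=proj("scene",cyl(.028,.028,.096)+[.432,-.2317,0]);
E
```

```text
time: 14.97
position: [0.4319, -0.232, 0.1118]
tool_rot: [0.827, -0.562, 0.0, 0.0]
ft_force: [-3.0, 1.8, 10.8]
grip_width: 0.0565
grip_force: 8.0
time: 15.38
position: [0.4321, -0.2322, 0.1104]
tool_rot: [0.827, -0.562, 0.0, -0.0]
ft_force: [0.2, 0.5, -0.4]
grip_width: 0.0743
grip_force: 0.0
time: 15.55
position: [0.432, -0.2321, 0.1104]
tool_rot: [0.827, -0.562, -0.0, -0.0]
ft_force: [-0.3, -0.2, -0.4]
grip_width: 0.084
grip_force: 0.0
time: 15.97
position: [0.432, -0.2321, 0.2575]
tool_rot: [0.827, -0.562, 0.0, 0.0]
ft_force: [-0.4, -0.1, -0.7]
grip_width: 0.087
grip_force: 0.0
[ 0.432  -0.2321  0.2575] 15.9667
[[ 228  149   55   63 2647]
 [ 142  156   43   41 1103]] [[255.2841 180.7828]
 [163.4533 175.3726]]
expected bottom [[254.2123 187.5264]] [225.7735 146.9896]
scene [[151 137  22  31 522]]
exp [150.3771 136.327 ] [179.2045 180.6386]
```

Run:
```python
from h import *
sc=viewer.camera("scene"); print([(np.round(d["bbox"]),round(d["p"],2)) for t in("beaker","lid") for d in viewer.recognise("scene",t)[:1]])
hs=cv2.cvtColor(sc,cv2.COLOR_BGR2HSV)
for r in range(130,192,3): print(r,''.join('B' if 95<h<132 and s>90 else 'Y' if 18<h<38 and s>90 else 'w' if v>150 and s<60 else '.' for h,s,v in hs[r,140:205]))
for n in("top",):
    im=viewer.camera(n); print([(t,np.round(d["bbox"]),round(d["p"],2)) for t in("bowl","dumbbell","cradle","puzzle_box","beaker") for d in viewer.recognise(n,t)[:1]])
e=proj("scene",[[.432-.028*np.cos(.49),-.2317,.028],[.432,-.2317,.06]]);print(e)
```

```text
[(array([151., 133.,  30.,  49.]), 0.56), (array([179., 188.,  19.,  23.]), 0.53)]
130 wwwwwwwwwwwwwwwwwwwwwwwwwwwwwwwwwwwwwwwwwwwwwwwwwwwwwwwwwwwwwwwww
133 wwwwwwwwwwwwwwwwwwwwwwwwwwwwwwwwwwwwwwwwwwwwwwwwwwwwwwwwwwwwwwwww
136 wwwwwwwwwwwwwwwwww.........www.wwwwwwwwwwwwwwwwwwwwwwwwwwwwwwwwww
139 wwwwwwwwwwww..BBBBBBBBBBBBBBBBBBBwwwwwwwwwwwwwwwwwwwwwwwwwwwwwwww
142 wwwwwwwwww.BBBBBBBBBBBBBBBBBBBBBB.wwwwwwwwwwwwwwwwwwwwwwwwww.....
145 wwwwwwwwww.BBBBBBBBBBBBBBBBBBBBBB..wwwwwwwwwwwwwwwwwwwwwwww......
148 wwwwwwwwww..BBBBBBBBBBBBBBBBBBBBBB.wwwwwwwwwwwwwwwwwwww..........
151 wwwwwwwwwww..BBBBBBBBBBBBBBBBBBBBB..wwwwwwwwwwwww................
154 wwwwwwwwwwww.BBBBBBBBBBBBBBBBBBBBBB.wwwwwwwwww...................
157 wwwwwwwwwwwww.BBBBBBBBBBBBBBBBBBBBB..ww..........................
160 wwwwwwwwwwwww..BBBBBBBBBBBBBBBBBBBBB.............................
163 wwwwwwwwwwwwww.BBBBBBBBBBBBBBBBBBBBB.wwwww.......................
166 wwwwwwwwwwwwww...BBBBBBBBBBBBBBBB....wwwwwww.....................
169 wwwwww.....wwwwww...wwwwwww..Y.w..BBBwwwwwwwww...................
172 w....wwwwwwwwwwwwBBBBBBBBBBBBBBBBBBBB.wwwwwwwwwww.............www
175 ww....wwwwwwwwwwwwBBBBBBBBBBBBBBBBBBB......wwwwwwwww......wwwwwww
178 .......wwwwwwwwwwww.BBBBBBBBBBBBB..wwwwwwwwwwwwwwwwwwwwwwwwwwwwww
181 ........wwwwwwwwwwww....wwwwwwwwwwwwwwwwwwwwwwwwwwwwwwwwwwwwwwwww
184 ..........wwwwwwwwwwwwwwwwwwwwwwwwwwwwwwwwwwwwwwwwwwwwwwwwwwwwwww
187 ............wwwwwwwwwwwwwwwwwwwwwwwwwwwwwwwwwwwwwwwwwwwwwwwwwwwww
190 www...........wwwwwwwwwwwwwwwwwwwwwwwwwwwwwwwwwwwwwwwwwwwwwwwwwww
[('bowl', array([344., 124.,  44.,  43.]), 0.61), ('dumbbell', array([231., 135.,  64.,  26.]), 0.88), ('cradle', array([155., 236.,  50.,  53.]), 0.79), ('puzzle_box', array([104., 124.,  86.,  53.]), 0.88), ('beaker', array([357., 264.,  27.,  29.]), 0.62)]
[[169.8458072  169.87792416]
 [166.53170953 164.57077948]]
```

```bash
python3 -c "
from rig import hand_in; print(hand_in())"
```

```text
the job is handed in; nothing more can be done
None
```

The lid lies flat in the round pocket and the beaker stands mouth down over the peg, rim on the drip ribs. I checked both in the camera images, the things around them look unmoved, and I handed the job in at about 16 s on the robot's clock; no verdict came back.

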